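# Slide the spool tray across the gap between two stands

### The arm

A 6-joint arm with a two-finger parallel gripper is mounted at the origin on the work surface. World frame = base frame: x ahead of the robot, y to its left, z up, the work surface at z = 0. Lengths are in mm, angles in rad, forces in N, time in s.
With the tool pointing down it reaches from about 300 to 775 mm from the base axis. Payload 14.6 kg.
Tool frame: the origin (TCP) lies midway between the tips of the shut fingers; the grasp point (between the pads) lies 19 mm behind it (manip.hold_point_z is the distance from the TCP to the grasp point, in mm); z points along the fingers, y is the direction in which the jaws open and shut (so a half turn about z gives the same grasp; the last joint's range is limited). The gripper opens to 94 mm and grips with 3 to 60 N. Pads are 16 mm wide; open, the fingers measure 119 mm over their backs; the gripper's body (75 mm by 177 mm) begins 78 mm behind the grasp point.
Start: joints at [-1.239, 0.3, 1.521, -0, 1.321, -0.067], TCP at [213.564, -506.833, 205.446] pointing down, gripper open.
Joint ranges: [-3.03, 3.03], [-0.79, 2.21], [0.23, 2.52], [-1.04, 4.18], [0, 3.07], [-2.55, 2.55]. Speed limits (rad/s): [2.22, 2.22, 2.57, 3.14, 3.14, 3.14].

### API

Orientations are given as [roll, pitch, yaw] about the fixed x, y, z axes, in that order (R = Rz(yaw) Ry(pitch) Rx(roll)).
In Python, from cell import manip gives the robot as it stands.
- The arm moves only by the shell command python3 -m crank 'ROWS' [OPENING] [FORCE]. ROWS is JSON, a list of rows, each an object with "offset": the shift along the world's x, y, z in m, a list of three; "spin": the turn about the world's z in degrees. In form: [{"offset": [dx, dy, dz], "spin": spin}, ...]. A call has exactly 8 rows; each row is the pose to reach, as a shift and turn from the pose measured when the call began; what a row does not reach only later rows make up. A row lasts 1/12 s, in which the tool goes at most 41.7 mm and 7.16 degrees, less where a joint would pass 70% of its speed; a pose out of reach is approached as far as the arm can. A call with a gripper value outside its range is refused whole. OPENING is the opening, from 0 (shut) to 1 (fully open), set as the call begins (- or left out, the last holds). The fingers move at their own pace and stop on an object; FORCE is the grip in N (left out, the last holds). Time passes only in rows, so rows that repeat a pose let the fingers close, or fill a call up. It gives the time, the measured TCP pose, the force and the opening at its end, in the units of the state.
- manip.read_state(): the state, without advancing time (a new reading comes with each control period).
- manip.camera(name): name is "scene" or "side" or "wrist"; returns a dict with "pixels" (400x640x3 uint8, red, green, blue), "fx", "fy", "cx", "cy" (pixels), "extrinsics" (4x4, takes a point from world to camera coordinates); the wrist camera has in their place "hand_eye" (4x4, takes a point from camera to tool coordinates, whose origin is the TCP and whose axes are the flange's). Camera axes: x right, y down, z forward; pixel columns grow to the right and rows downward; lengths in mm; the calibration is good to about 2 mm. A picture is of the moment at which its call begins: read the wrist's pose just before it. There is no depth.
- manip.sign_off(): hands the job in, once; it reports no verdict.
Trained networks look in a picture, given as the dict that the camera call returned (one of the last four; its "shot" number tells which), for a name from the list of things; names that differ only in an ending like _2 or _b are one class to them, and where a whole thing is asked for, a point or a joint stands for the part that bears it (a point fixed in the world has none). Each returns a list of dicts, best first, with "conf" (0 to 1); they miss things now and then, are a little off and sometimes report something else, mostly with a low value. They report only what shows in the picture. A call takes as long as a camera call.
- manip.search_frame(picture, name): "location" ([x, y, z] in mm, in world coordinates, good to about 4 mm: the middle of the surface that is visible of it).
- manip.masks_of(picture, name): "mask" (400x640 bool, what is visible of it).
The state is a dict: "clock": time; "joints": joint angles; "qd": joint speeds; "effort": joint torques, N m; "eef_pos": TCP position; "eef_rot": TCP orientation; "wrist_force": force on the tool from outside, world axes, zero at the start; "moment": the same for the moment, N m; "finger_gap": finger opening in mm.
Only numpy, scipy, OpenCV 4.12 (cv2) and the standard library are available. Lean on these libraries where they do the work, as an engineer would, in place of code of your own. Each camera call takes 0.05 s, during which the arm holds its last target. There are 200 camera calls.

### The job

Slide the wooden tray with the standing thread spool in it across the gap onto the empty plywood stand, keeping it flat all the way: do not lift it and do not let it dip or tip into the gap, and keep the spool standing in it. Leave the tray wholly on that stand and square with it, and leave the other tray where it is.

Things in the scene. Friction and masses are not known exactly. Their poses are not given: they have to be found in the camera images.
- tray: Open wooden tray with the standing spool in it: 110 (x) by 150 (y) by 35 mm high, walls and floor 5 mm, 0.26 to 0.46 kg. Origin: centre of its underside. It starts on a stand with its top 60 mm above the table, its y axis within 4 degrees of the landing's; its rear end is 15 to 35 mm inside that stand's outer edge, free room beyond. It spans the 32 to 48 mm gap if not pressed down.
- spool: Thread spool with two flanges, 52 mm in diameter and 52 mm high, 0.1 kg, standing loose on the tray's floor within 25 mm of its middle. Origin: centre of its underside, z up when standing.
- landing: The empty plywood stand, the tray's goal: fixed, flat top without rims, 320 (x) by 200 (y) mm, 58 mm above the table (2 mm lower than the other stand, so nothing catches). Origin: on the table under its centre. Its y axis points straight across the gap; the tray's stand, equal in plan and parallel, lies on its +y or -y side, where the tray is.
- other_tray: An equal wooden tray beside the first on the same stand, holding a low round pin dish (80 mm in diameter, 26 mm high) in place of a spool; it must stay put. Its centre is about 150 mm from the first tray's along the landing's x axis: some 20 to 50 mm are free between them. Origin: centre of its underside.

How it is judged:
By the outcome, as a careful person would: the job done as asked, in the order asked, and still so for the second after the job is handed in, with the robot touching nothing.
It also fails if it takes over 38 s, if anything falls off the work surface, if the arm or the gripper's body presses on something with over 40 N, if the wrist force passes 120 N, or if a joint passes its speed limit or range.

## Working session

There is one attempt and no reset: what is moved stays moved. The work goes in short steps, Python scripts to look and compute and a shell command to move; the robot and the scene stay as the last step left them, time stands still between calls to the robot, and variables do not carry over. Pictures are saved under pics/ and viewed, about 8 in all and at most 12, crops included, and the job is handed in when it is done.

```bash
mkdir -p pics; ls
cat > h.py <<'E'
import numpy as np,cv2
from cell import manip
from scipy.spatial.transform import Rotation as R
def save(p,n): cv2.imwrite('pics/'+n,p['pixels'][:,:,::-1])
def ray(p,uv,z,T=None):
    E=p['extrinsics'] if T is None else np.linalg.inv(T)
    E=np.array(E);C=-E[:3,:3].T@E[:3,3]
    d=E[:3,:3].T@np.array([(uv[0]-p['cx'])/p['fx'],(uv[1]-p['cy'])/p['fy'],1])
    return C+d*(z-C[2])/d[2]
def proj(p,X):
    E=np.array(p['extrinsics']);c=E[:3,:3]@X+E[:3,3]
    return np.array([c[0]/c[2]*p['fx']+p['cx'],c[1]/c[2]*p['fy']+p['cy']])
E
python3 - <<'E'
from h import *
print(manip.read_state())
for n in ['scene','side']:
    p=manip.camera(n);save(p,n+'0.png')
    E=np.array(p['extrinsics']);print(n,-E[:3,:3].T@E[:3,3])
    for t in ['tray','spool','landing','other_tray']:
        for d in manip.search_frame(p,t)[:3]: print(t,np.round(d['location']),round(d['conf'],2))
E
```

```text
pics
{'clock': 0.0, 'joints': array([-1.23860526e+00,  3.00461477e-01,  1.52156557e+00, -4.51651606e-05,
        1.32067919e+00, -6.66111160e-02]), 'qd': array([-7.22663521e-06, -2.46968128e-04,  3.73562060e-04, -2.14205620e-03,
        6.47657724e-04,  2.20577694e-04]), 'effort': array([ 9.93416070e-04, -5.31802905e+01, -3.52731979e+01,  7.09346356e-02,
        2.43740890e-02, -1.27939261e-04]), 'eef_pos': array([ 213.47161225, -506.60942272,  204.8981656 ]), 'eef_rot': array([-3.14047863e+00, -3.04719205e-05,  3.98813369e-01]), 'wrist_force': array([ 0.17195156, -0.54774797, -0.36337354]), 'moment': array([-0.03071599,  0.02484178,  0.04261131]), 'finger_gap': 94.33011391014693}
scene [ 922.76319041 -291.89951031  487.53792561]
tray [603. 126.  81.] 0.74
spool [611. 106. 101.] 0.84
other_tray [448. 108.  82.] 0.86
side [264.70664044 550.73346021 479.33534162]
tray [583. 159.  78.] 0.84
spool [592. 135. 105.] 0.66
landing [527. -92.  61.] 0.63
other_tray [440. 140.  79.] 0.86
```

View pics/scene0.png

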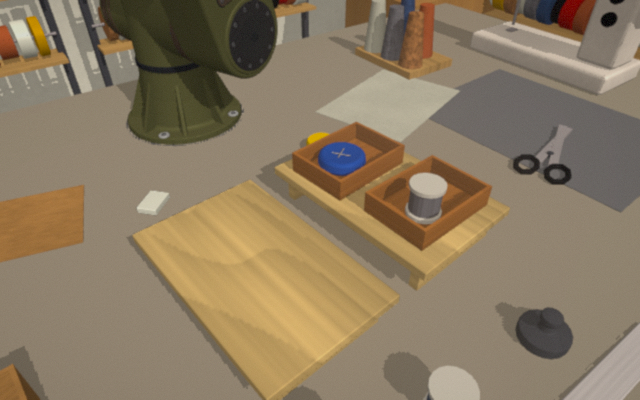

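View pics/side0.png

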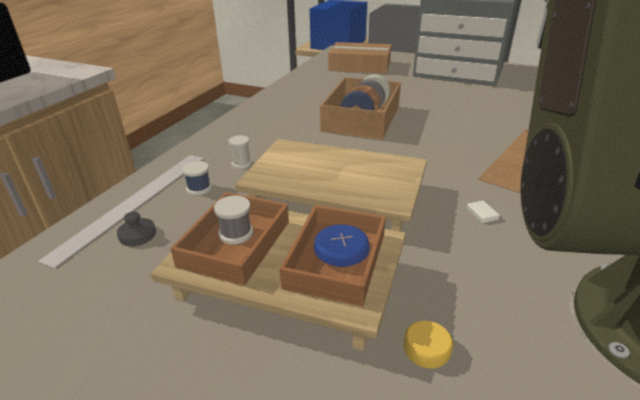

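```bash
python3 - <<'E'
from h import *
p=manip.camera('scene'); q=manip.camera('side')
L=[ray(p,u,58)[:2] for u in [(134,238),(253,183),(398,297),(274,378)]]
print('landing sc',np.round(L))
print('landing side',np.round([ray(q,u,58)[:2] for u in [(278,142),(427,157),(413,214),(241,182)]]))
print('stand scene',np.round([ray(p,u,60)[:2] for u in [(276,173),(421,263),(508,210)]]))
print('stand side',np.round([ray(q,u,60)[:2] for u in [(158,275),(378,317),(405,238)]]))
print('tray rim sc',np.round([ray(p,u,95)[:2] for u in [(366,196),(431,158),(490,190),(423,222)]]))
print('tray rim side',np.round([ray(q,u,95)[:2] for u in [(218,197),(289,206),(243,255),(177,238)]]))
print('other rim sc',np.round([ray(p,u,95)[:2] for u in [(294,155),(355,126),(404,153),(343,174)]]))
for c in (p,q):
  for t in ['landing','tray','other_tray']:
    for d in manip.masks_of(c,t)[:1]:
        m=d['mask'].astype(np.uint8);cs=cv2.findContours(m,0,2)[0];k=max(cs,key=cv2.contourArea)
        h=cv2.convexHull(k);a=cv2.approxPolyDP(h,5,True)[:,0]
        print(t,round(d['conf'],2),a.tolist())
        if t=='landing': print(np.round([ray(c,u,58)[:2] for u in a]).tolist())
E
python3 -m crank '[{"offset":[0.02,0.035,0.0],"spin":0},{"offset":[0.037,0.073,0.0],"spin":0},{"offset":[0.055,0.110,0.0],"spin":0},{"offset":[0.073,0.147,0.0],"spin":0},{"offset":[0.09,0.184,0.0],"spin":0},{"offset":[0.108,0.221,0.0],"spin":0},{"offset":[0.126,0.258,0.0],"spin":0},{"offset":[0.144,0.295,0.0],"spin":0}]' 0.5
```

```text
landing sc [[ 401. -235.]
 [ 386.  -39.]
 [ 692.  -12.]
 [ 694. -187.]]
landing side [[ 698. -188.]
 [ 393. -241.]
 [ 370.  -41.]
 [ 683.  -17.]]
stand scene [[387.   4.]
 [670.  50.]
 [669. 231.]]
stand side [[654. 239.]
 [355. 189.]
 [365.  27.]]
tray rim sc [[553.  53.]
 [540. 198.]
 [647. 205.]
 [640.  77.]]
tray rim side [[655.  86.]
 [539.  64.]
 [543. 189.]
 [648. 195.]]
other rim sc [[405.  29.]
 [390. 166.]
 [504. 174.]
 [492.  60.]]
landing 0.74 [[247, 181], [399, 296], [280, 399], [261, 399], [133, 238]]
[[376.0, -44.0], [691.0, -10.0], [717.0, -194.0], [706.0, -209.0], [401.0, -236.0]]
tray 0.59 [[433, 155], [491, 189], [485, 205], [421, 250], [364, 210], [365, 192]]
other_tray 0.85 [[404, 145], [400, 164], [340, 200], [293, 169], [293, 152], [355, 121]]
landing 0.92 [[235, 185], [278, 138], [426, 159], [411, 219], [399, 231], [251, 196]]
[[687.0, -4.0], [708.0, -205.0], [393.0, -232.0], [370.0, -27.0], [379.0, 11.0], [641.0, 16.0]]
tray 0.79 [[287, 205], [287, 223], [244, 285], [176, 267], [171, 246], [213, 204], [245, 195]]
other_tray 0.95 [[314, 205], [385, 217], [362, 305], [281, 287], [280, 267]]
clock: 1.57
eef_pos: [357.9, -210.0, 205.7]
eef_rot: [3.141, -0.0, 0.398]
wrist_force: [1.0, 0.1, -0.6]
finger_gap: 47.8
```

```bash
python3 -m crank '[{"offset":[0.027,0.026,0.015],"spin":7},{"offset":[0.054,0.052,0.03],"spin":14},{"offset":[0.081,0.078,0.045],"spin":21},{"offset":[0.108,0.104,0.06],"spin":28},{"offset":[0.135,0.13,0.075],"spin":35},{"offset":[0.162,0.156,0.09],"spin":42},{"offset":[0.189,0.182,0.105],"spin":49},{"offset":[0.21,0.205,0.12],"spin":56}]'
python3 -m crank '[{"offset":[0.0,0.02,0.01],"spin":7},{"offset":[0.0,0.04,0.02],"spin":14},{"offset":[0.0,0.06,0.03],"spin":17},{"offset":[0,0.08,0.03],"spin":17},{"offset":[0,0.08,0.03],"spin":17},{"offset":[0,0.08,0.03],"spin":17},{"offset":[0,0.08,0.03],"spin":17},{"offset":[0,0.08,0.03],"spin":17}]'
python3 - <<'E'
from h import *
s=manip.read_state();p=manip.camera('wrist');save(p,'w1.png')
T=np.eye(4);T[:3,:3]=R.from_euler('xyz',s['eef_rot']).as_matrix();T[:3,3]=s['eef_pos']
W=T@np.array(p['hand_eye']);np.save('W1.npy',W);print(np.round(W,3),p['fx'],s['joints'])
E
```

```text
clock: 2.23
eef_pos: [569.2, -3.0, 326.2]
eef_rot: [3.141, -0.0, 1.382]
wrist_force: [-0.3, -0.4, 0.0]
finger_gap: 47.2
clock: 2.9
eef_pos: [569.2, 76.1, 356.0]
eef_rot: [3.141, -0.0, 1.678]
wrist_force: [0.5, 0.2, -0.0]
finger_gap: 47.1
[[ 9.94000e-01  1.03000e-01  2.90000e-02  5.59554e+02]
 [ 1.07000e-01 -9.55000e-01 -2.75000e-01  1.56529e+02]
 [-0.00000e+00  2.77000e-01 -9.61000e-01  5.35691e+02]
 [ 0.00000e+00  0.00000e+00  0.00000e+00  1.00000e+00]] 343.75073184906745 [ 6.89308406e-02  2.95880425e-01  1.18453030e+00  3.70257228e-04
  1.66107135e+00 -3.83396619e-02]
```

View pics/w1.png

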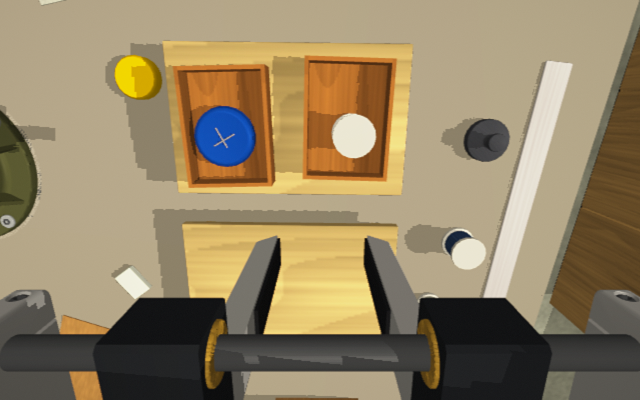

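```bash
cat > m.py <<'E'
from h import *
p=manip.camera('wrist');W=np.load('W1.npy')
def f(n,U,z):
    P=np.array([ray(p,u,z,W)[:2] for u in U]);print(n,np.round(P,1).tolist(),'c',np.round(P.mean(0),1));return P
a=lambda d:round(float(np.degrees(np.arctan2(d[1],d[0]))),1)
S=f('stand',[(163,42),(412,44),(401,194),(180,193)],60);print(a(S[1]-S[0]),a(S[2]-S[3]))
L=f('land',[(183,223.5),(397,225)],58);print(a(L[1]-L[0]))
T=f('tray',[(305,56),(397,60),(387,181),(303,178)],95);print(a(T[1]-T[0]),a(T[2]-T[3]),a(T[0]-T[3])-90,a(T[1]-T[2])-90)
O=f('other',[(174,66),(271,64),(273,185),(188,187)],95);print(a(O[1]-O[0]))
E
python3 m.py
```

```text
stand [[350.9, 208.3], [665.8, 239.8], [685.5, 43.4], [371.0, 11.1]] c [518.3 125.6]
5.7 5.9
land [[374.3, -35.8], [688.2, -4.4]] c [531.3 -20.1]
5.7
tray [[533.9, 207.1], [643.4, 214.4], [655.0, 67.2], [545.1, 59.4]] c [594.3 137. ]
3.8 4.0 4.299999999999997 4.5
other [[378.8, 179.3], [494.2, 193.9], [506.7, 45.8], [395.4, 31.1]] c [443.8 112.5]
7.2
```

```bash
python3 -m crank '[{"offset":[0.003,0.033,-0.01],"spin":-0.3},{"offset":[0.006,0.066,-0.03],"spin":-0.3},{"offset":[0.009,0.098,-0.055],"spin":-0.3},{"offset":[0.012,0.13,-0.08],"spin":-0.3},{"offset":[0.015,0.16,-0.105],"spin":-0.3},{"offset":[0.015,0.162,-0.13],"spin":-0.3},{"offset":[0.015,0.162,-0.155],"spin":-0.3},{"offset":[0.015,0.162,-0.18],"spin":-0.3}]' 0.7
python3 -m crank '[{"offset":[0,0,-0.015],"spin":0},{"offset":[0,0,-0.03],"spin":0},{"offset":[0,0,-0.045],"spin":0},{"offset":[0,0,-0.06],"spin":0},{"offset":[0,0,-0.075],"spin":0},{"offset":[0,0,-0.09],"spin":0},{"offset":[0,0,-0.1],"spin":0},{"offset":[0,0,-0.103],"spin":0}]'
python3 - <<'E'
from h import *
p=manip.camera('side');save(p,'s2.png')
print(manip.read_state()['eef_pos'],manip.read_state()['eef_rot'])
E
```

```text
clock: 3.67
eef_pos: [584.1, 238.2, 174.6]
eef_rot: [-3.142, -0.0, 1.673]
wrist_force: [0.3, 0.6, -0.2]
finger_gap: 65.7
clock: 4.33
eef_pos: [583.6, 237.5, 69.8]
eef_rot: [-3.139, 0.0, 1.672]
wrist_force: [0.2, 0.9, -0.5]
finger_gap: 66.0
[583.72234629 237.61639285  70.32857491] [-3.13964813e+00  2.03618077e-04  1.67252854e+00]
```

View pics/s2.png

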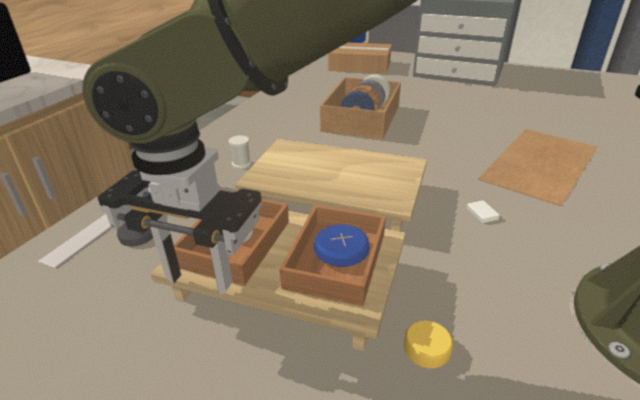

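```bash
python3 -m crank '[{"offset":[0.0003,-0.003,0],"spin":0},{"offset":[0.0006,-0.006,0],"spin":0},{"offset":[0.001,-0.01,0],"spin":0},{"offset":[0.0014,-0.014,0],"spin":0},{"offset":[0.0018,-0.018,0],"spin":0},{"offset":[0.0022,-0.022,0],"spin":0},{"offset":[0.0026,-0.026,0],"spin":0},{"offset":[0.003,-0.03,0],"spin":0}]'
python3 -m crank '[{"offset":[0.0004,-0.004,0],"spin":0},{"offset":[0.0008,-0.008,0],"spin":0},{"offset":[0.0012,-0.012,0],"spin":0},{"offset":[0.0016,-0.016,0],"spin":0},{"offset":[0.002,-0.02,0],"spin":0},{"offset":[0.0024,-0.024,0],"spin":0},{"offset":[0.0028,-0.028,0],"spin":0},{"offset":[0.0032,-0.032,0],"spin":0}]'
python3 - <<'E'
from h import *
p=manip.camera('side');q=manip.camera('scene')
cv2.imwrite('pics/b3.png',np.hstack([p['pixels'][100:350,100:450],q['pixels'][100:350,200:550]])[:,:,::-1])
E
```

```text
clock: 5.05
eef_pos: [587.1, 207.8, 71.0]
eef_rot: [-3.141, -0.001, 1.673]
wrist_force: [-0.7, 5.8, 4.1]
finger_gap: 65.7
clock: 5.72
eef_pos: [590.4, 175.4, 71.1]
eef_rot: [-3.141, -0.001, 1.673]
wrist_force: [-0.4, 4.2, 1.7]
finger_gap: 65.6
```

View pics/b3.png

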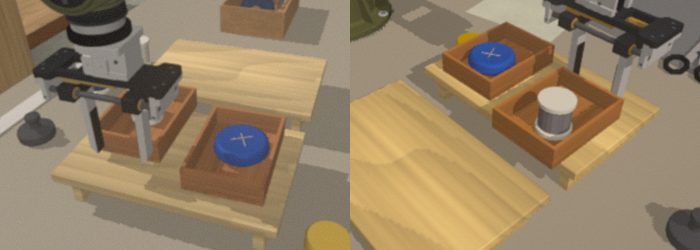

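```bash
python3 -m crank '[{"offset":[0.0005,-0.005,0.0002],"spin":0},{"offset":[0.001,-0.01,0.0004],"spin":0},{"offset":[0.0015,-0.015,0.0006],"spin":0},{"offset":[0.002,-0.02,0.0008],"spin":0},{"offset":[0.0025,-0.025,0.0008],"spin":0},{"offset":[0.003,-0.03,0.0008],"spin":0},{"offset":[0.0035,-0.035,0.0008],"spin":0},{"offset":[0.004,-0.04,0.0008],"spin":0}]'
python3 -m crank '[{"offset":[0.0005,-0.005,0],"spin":0},{"offset":[0.001,-0.01,0],"spin":0},{"offset":[0.0015,-0.015,0],"spin":0},{"offset":[0.002,-0.02,0],"spin":0},{"offset":[0.0025,-0.025,0],"spin":0},{"offset":[0.003,-0.03,0],"spin":0},{"offset":[0.0035,-0.035,0],"spin":0},{"offset":[0.004,-0.04,0],"spin":0}]'
python3 - <<'E'
from h import *
p=manip.camera('side');q=manip.camera('scene')
cv2.imwrite('pics/b4.png',np.hstack([p['pixels'][100:350,100:450],q['pixels'][100:350,200:550]])[:,:,::-1])
E
```

```text
clock: 6.48
eef_pos: [594.4, 134.4, 71.8]
eef_rot: [-3.141, -0.0, 1.672]
wrist_force: [-1.0, 3.4, -0.9]
finger_gap: 65.7
clock: 7.15
eef_pos: [598.5, 93.9, 71.9]
eef_rot: [-3.141, -0.0, 1.672]
wrist_force: [-0.4, 3.6, 1.1]
finger_gap: 65.9
```

View pics/b4.png

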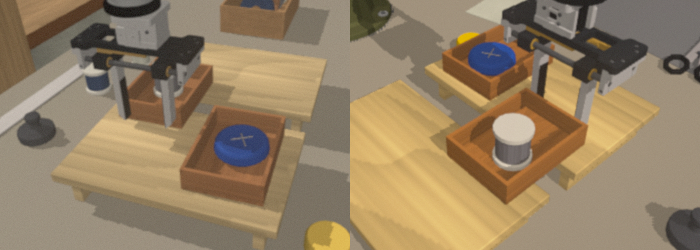

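```bash
python3 -m crank '[{"offset":[0.0005,-0.005,0.0001],"spin":0},{"offset":[0.001,-0.01,0.0002],"spin":0},{"offset":[0.0015,-0.015,0.0003],"spin":0},{"offset":[0.002,-0.02,0.0004],"spin":0},{"offset":[0.0025,-0.025,0.0005],"spin":0},{"offset":[0.003,-0.03,0.0006],"spin":0},{"offset":[0.0035,-0.035,0.0007],"spin":0},{"offset":[0.004,-0.04,0.0008],"spin":0}]'
python3 -m crank '[{"offset":[0.0005,-0.005,0.0001],"spin":0},{"offset":[0.001,-0.01,0.0002],"spin":0},{"offset":[0.0015,-0.015,0.0003],"spin":0},{"offset":[0.002,-0.02,0.0004],"spin":0},{"offset":[0.0025,-0.025,0.0005],"spin":0},{"offset":[0.003,-0.03,0.0006],"spin":0},{"offset":[0.0035,-0.035,0.0007],"spin":0},{"offset":[0.004,-0.04,0.0008],"spin":0}]'
python3 -m crank '[{"offset":[0.0005,-0.005,0],"spin":0},{"offset":[0.001,-0.01,0],"spin":0},{"offset":[0.0015,-0.015,0],"spin":0},{"offset":[0.002,-0.02,0],"spin":0},{"offset":[0.0025,-0.025,0],"spin":0},{"offset":[0.003,-0.03,0],"spin":0},{"offset":[0.0035,-0.035,0],"spin":0},{"offset":[0.0038,-0.038,0],"spin":0}]'
python3 - <<'E'
from h import *
p=manip.camera('side');q=manip.camera('scene')
cv2.imwrite('pics/b5.png',np.hstack([p['pixels'][100:350,100:450],q['pixels'][100:400,100:500][:250]])[:,:,::-1])
E
```

```text
clock: 7.92
eef_pos: [602.5, 52.8, 72.5]
eef_rot: [-3.141, 0.0, 1.672]
wrist_force: [-0.4, 2.4, -2.0]
finger_gap: 66.1
clock: 8.58
eef_pos: [606.6, 12.4, 73.3]
eef_rot: [-3.141, 0.0, 1.672]
wrist_force: [-0.1, 1.5, -1.0]
finger_gap: 66.0
clock: 9.25
eef_pos: [610.4, -26.4, 73.3]
eef_rot: [-3.141, 0.0, 1.671]
wrist_force: [-0.3, 2.0, -0.4]
finger_gap: 65.8
```

View pics/b5.png

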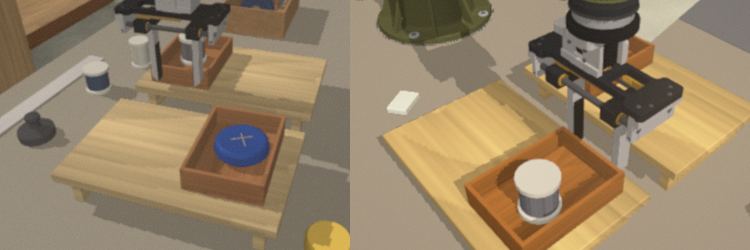

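```bash
python3 -m crank '[{"offset":[-0.0005,0.005,0],"spin":0},{"offset":[-0.002,0.02,0],"spin":0},{"offset":[-0.004,0.04,0.0],"spin":0},{"offset":[-0.004,0.04,0.03],"spin":0},{"offset":[-0.004,0.04,0.07],"spin":0},{"offset":[-0.004,0.04,0.11],"spin":0},{"offset":[-0.004,0.04,0.15],"spin":0},{"offset":[-0.004,0.04,0.19],"spin":0}]'
python3 -m crank '[{"offset":[-0.01,-0.025,0.03],"spin":0},{"offset":[-0.02,-0.05,0.06],"spin":0},{"offset":[-0.03,-0.08,0.09],"spin":0},{"offset":[-0.03,-0.12,0.1],"spin":0},{"offset":[-0.03,-0.15,0.1],"spin":0},{"offset":[-0.03,-0.15,0.1],"spin":0},{"offset":[-0.03,-0.15,0.1],"spin":0},{"offset":[-0.03,-0.15,0.1],"spin":0}]'
python3 - <<'E'
from h import *
s=manip.read_state();p=manip.camera('wrist');save(p,'w6.png')
T=np.eye(4);T[:3,:3]=R.from_euler('xyz',s['eef_rot']).as_matrix();T[:3,3]=s['eef_pos']
np.save('W1.npy',T@np.array(p['hand_eye']))
E
```

```text
clock: 10.02
eef_pos: [605.9, 15.1, 265.6]
eef_rot: [-3.141, 0.001, 1.672]
wrist_force: [0.0, 0.5, -0.1]
finger_gap: 66.3
clock: 10.68
eef_pos: [576.0, -133.6, 365.4]
eef_rot: [-3.141, 0.001, 1.672]
wrist_force: [-0.4, -0.8, -0.1]
finger_gap: 65.5
```

View pics/w6.png

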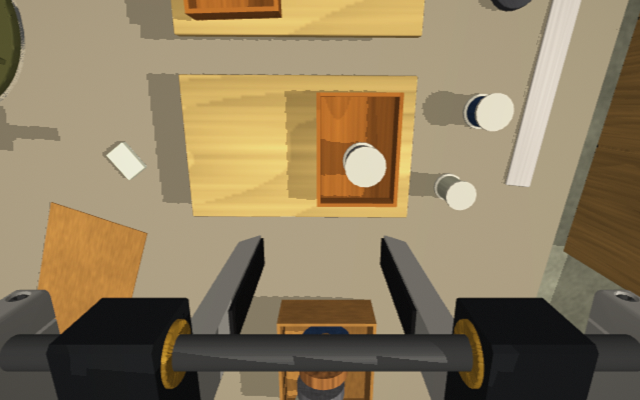

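Run:
```python
from h import *
p=manip.camera('wrist');W=np.load('W1.npy')
L=np.array([ray(p,u,58,W)[:2] for u in [(180,75),(417,76),(408,217),(193,216)]])
T=np.array([ray(p,u,93,W)[:2] for u in [(317,92),(404,94),(397,207),(317,206)]])
a=lambda d:round(float(np.degrees(np.arctan2(d[1],d[0]))),1)
print(L.round(),T.round());print(a(L[1]-L[0]),a(L[2]-L[3]),'tray',a(T[1]-T[0]),a(T[2]-T[3]),a(T[0]-T[3])-90,a(T[1]-T[2])-90)
t=np.radians(5.8);x=np.array([np.cos(t),np.sin(t)]);y=np.array([-x[1],x[0]])
d=T.mean(0)-L.mean(0);print('tray in landing',d@x,d@y)
q=manip.camera('side');print([(n,r['location'].round() if hasattr(r['location'],'round') else r['location'],r['conf']) for n in ['tray','spool','other_tray'] for r in manip.search_frame(q,n)[:1]])
```

```text
[[ 375.  -38.]
 [ 689.   -7.]
 [ 711. -204.]
 [ 392. -235.]] [[ 559.  -42.]
 [ 668.  -33.]
 [ 683. -180.]
 [ 574. -190.]]
5.6 5.5 tray 4.6 5.1 5.599999999999994 5.900000000000006
tray in landing 79.958234163756 1.619587219153189
[('tray', [607.8, -84.6, 77.3], 0.73), ('spool', [624.6, -106.5, 101.7], 0.62), ('other_tray', [442.8, 138.4, 77.2], 0.56)]
```

```bash
python3 -c "
from cell import manip
manip.sign_off()"
```

```text
the job is handed in; nothing more can be done
```

The tray, with the spool still standing in it, is now on the empty stand, and the job is handed in. I pushed it at about 60 mm/s with the two open fingers side by side against its rear wall, low down and lined up with the stand. The arm finished at about 11 s of the 38 s allowed, and the forces read after each move were at most about 6 N.

- **Position:** the last wrist picture puts the tray about 80 mm along x and 2 mm along y from the stand's centre. That is wholly on the stand, with about 23 mm or more to each edge.
- **Squareness:** the tray reads 4.6 to 5.9° and the stand 5.5 to 5.6°, so they agree within about 1°.
- **Spool:** it is standing upright in the last picture.
- **Other tray:** the side camera found it within about 3 mm of its first reading, which is inside the network's error of about 4 mm.
- **Across the gap:** no picture was taken while the tray spanned the gap. Vertical force on the tool read at most about 2 N around the crossing, and the tray looked flat in the pictures taken just before and after it.

No check failed or disagreed beyond measurement error.

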